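Set the dose ring and prime the tablet dispenser

ROBOT

A 6-joint arm with a two-finger parallel gripper is mounted at the origin on the work surface. World frame = base frame: x ahead of the robot, y to its left, z up, the work surface at z = 0. Lengths are in m, angles in degrees, forces in N, time in s.
With the tool pointing down it reaches from about 0.35 to 0.85 m from the base axis. Payload 8.1 kg.
Tool frame: the origin (TCP) lies between the finger pads; the fingertips stand ctrl.tip_extent ahead of it and the grasp point (between the pads) is the TCP (ctrl.tip_extent is the distance from the TCP to the fingertips, in m); z points along the fingers, y is the line along which they close (so a half turn about z gives the same grasp; the last joint's range is limited). The gripper opens to 93 mm and grips with 3 to 60 N. Pads are 15 mm wide; open, the fingers measure 128 mm over their backs; the gripper's body (75 mm by 188 mm) begins 65 mm behind the grasp point.
Start: joints at [61.914, 7.471, 85.268, -0, 87.261, -4.893], TCP at [0.236, 0.552, 0.238] pointing down, gripper open.
Joint ranges: [-169.43, 169.43], [-51.17, 129.36], [1.28, 143.12], [-76.62, 256.62], [0, 156.53], [-152.29, 152.29]. Speed limits (degrees/s): [136.94, 136.94, 159.86, 180, 180, 180].

INTERFACE

Orientations are given as a 3x3 rotation matrix whose columns are the frame's x, y, z axes.
In Python, from plant import ctrl gives the robot as it stands.
- The arm moves only by the tool carry_out, never from a script. Its argument "moves" is a list of rows, each a list of 6 numbers: the shift along the tool's x, y, z normalised to -1 to 1, where 1 is 0.075 m, then the turn, a rotation vector about the tool's x, y, z normalised to -1 to 1, where 1 is 1.5 rad. A call has 1 to 20 rows; each row shifts and turns the commanded pose from where the row before left it, along the tool's axes as they then stand; what a row does not reach is not made up. A row lasts 1/8 s, in which the tool goes at most 62.5 mm and 10.7 degrees, less where a joint would pass 70% of its speed; a pose out of reach is approached as far as the arm can. A call with a number of a shift or a turn outside -1 to 1 is refused whole. A call with a gripper value outside its range is refused whole. "jaw" is the closure, from 0 (fully open) to 1 (shut), set as the call begins (left out, the last holds). The fingers move at their own pace and stop on an object; the grip force is fixed at half the most. Time passes only in rows, so rows that do not move let the fingers close. It gives the time, the measured TCP pose, the force, the opening and the grip force at its end, in the units of the state.
- ctrl.read_state(): the state, without advancing time (a new reading comes with each control period).
- ctrl.get_image(name): name is "scene" or "top" or "wrist"; returns a dict with "color" (480x640x3 uint8, red, green, blue), "mtx" (3x3 intrinsics, pixels), "T" (4x4, takes a point from camera to world coordinates). Camera axes: x right, y down, z forward; pixel columns grow to the right and rows downward; lengths in m; the calibration is good to about 2 mm. A picture is of the moment at which its call begins. There is no depth.
- ctrl.sign_off(): hands the job in; it is judged then, once.
The state is a dict: "time_s": time; "joint_pos": joint angles; "dq": joint speeds; "joint_torque": joint torques, N m; "ee_pos": TCP position; "tcp_rot": TCP orientation; "wrist_force": force on the tool from outside, world axes, zero at the start; "ft_torque": the same for the moment, N m; "gripper_width": finger opening in m; "grasp_force": force on a finger pad.
Only numpy, scipy, OpenCV 4.12 (cv2) and the standard library are available. Lean on these libraries where they do the work, as an engineer would, in place of code of your own. Each camera call takes 0.05 s, during which the arm holds its last target. There are 200 camera calls.

TASK

Get the tablet dispenser ready: stand the honey-coloured jar, which is in the way, upright and fully on the green lid and click the grey dose ring to 6. Then tip the cream canister by its bar to 60 degrees on its scale, hold it there for about a second, and bring it fully back level with the ring still at 6. Leave everything else where it stands and do not knock the jar over.

Things in the scene. Friction and masses are not known exactly. Their poses are not given: they have to be found in the camera images.
- dispenser: Steel yoke of the tablet dispenser, fixed to the counter. Base 130 x 140 x 12 mm; origin at the centre of its underside. Two uprights at y = +-57.5 mm (7 mm thick, 36 mm wide, 128 mm tall) carry the cream canister. The canister tips towards the yoke's own +x; its bar is on the -x side. A white tilt scale (0 to 90 degrees, 60 in green) is on the outer +y face.
- tip (a joint): tilt of the cream canister about the pivot, rad: 0 = upright and level (at its stop), grows as its top goes over towards the yoke's +x; 1.047 = 60 degrees; stop at 1.5. Stiff hinge (about 0.45 N m): it stays where it is left. A red pointer shows the tilt on the white scale.
- pivot (a point): the pivot, on the canister's axis, 110 mm above the counter; it turns with the canister: y along the pivot axis, z along the canister's axis (up when level). Canister: 86 mm across (94 mm at its shoulder), reaching from 70 mm below to 66 mm above this point.
- bar_grip (a point): middle of the canister's black round carrying bar, 14 mm thick, 80 mm long along its own y, joined to the canister by two 10 mm steel arms at y = +-36 mm. In the canister's frame it lies 100 mm behind (-x) and 30 mm above the pivot, so 140 mm above the counter when level; it turns with the canister. 50 mm of free room between bar and canister wall.
- dose_ring (a joint): turn of the grey dose ring, rad: value n is at (n - 1) x 0.4363 (1 = 0, 6 = 2.182, 8 = 3.054); grows clockwise seen from above. It clicks into each value (peak about 0.15 N m) and comes to rest there by itself when let go near it. A red mark on the ring points at the numerals 1 to 8 printed on the canister's white shoulder.
- ring_grip (a point): on the axis of the grey dose ring on top of the canister (50 mm across, 34 mm tall, its top 210 mm above the counter when level); the point lies 10 mm below the ring's top. It turns with the ring. The shoulder under the ring is 24 mm below this point.
- jar: round honey-coloured jar with a white lid, upright, 56 mm across (lid 55 mm, 30 mm tall), 150 mm tall, about 0.3 kg; it stands close to the dispenser where the canister would tip; origin at the centre of its underside
- green_lid: square green plastic lid lying flat and fixed on the counter, 130 x 130 mm, 12 mm thick; origin at the centre of its underside
- tub: bystander: open white plastic food tub, 120 x 120 mm, 85 mm tall; origin at the centre of its underside
- canister_a: bystander: cream ceramic storage canister with a domed lid and knob, 100 mm across, 178 mm tall; origin at the centre of its underside
- canister_b: bystander: a second canister just like canister_a
- carton: bystander: white and pink cream carton, 60 x 60 mm, 125 mm tall; origin at the centre of its underside
- bowl: bystander: white bowl with a flat blue lid, 162 mm across, 82 mm tall; origin at the centre of its underside
- spatula: bystander: red and green spatula lying on the counter, 240 mm long, along its own x axis; origin in its middle on the underside
Things that resemble listed ones, but are neither listed nor needed, are in the scene too. There is more than one size of the dispenser; the job needs the middle-sized.

How it is judged (in metres and radians):
On the way, in this order (a step that is already met when the one before it is completed fails the run):
1. the jar stands upright on the green lid, let go, and the dose ring is at 6 (x of jar in the frame of green_lid between -0.045 and 0.045 m and y of jar in the frame of green_lid between -0.045 and 0.045 m and z of jar in the frame of green_lid between 0.007 and 0.017 m and angle between jar's own z axis and vertical below 0.1 rad and value of joint dose_ring between 2.032 and 2.332 rad and contact force between jar and the fingers below 0.1 N), for 0.2 s.
2. with the ring at 6 and the jar on the green lid, the canister is held tipped at 60 degrees (within 7 degrees) for 0.7 s (x of jar in the frame of green_lid between -0.045 and 0.045 m and y of jar in the frame of green_lid between -0.045 and 0.045 m and z of jar in the frame of green_lid between 0.007 and 0.017 m and angle between jar's own z axis and vertical below 0.1 rad and value of joint dose_ring between 2.032 and 2.332 rad and value of joint tip between 0.925 and 1.169 rad), for 0.7 s.
At the end, for the whole second after the job is handed in: The canister is level again (within 4 degrees) and still, the dose ring is at 6 (within 0.15 rad), the jar stands upright and at rest on the green lid, its axis within 45 mm of the lid's centre along each of the lid's sides (x of jar in the frame of green_lid between -0.045 and 0.045 m and y of jar in the frame of green_lid between -0.045 and 0.045 m and z of jar in the frame of green_lid between 0.007 and 0.017 m and angle between jar's own z axis and vertical below 0.1 rad and value of joint dose_ring between 2.032 and 2.332 rad and value of joint tip below 0.07 rad and velocity of joint tip between -0.05 and 0.05 rad/s and linear speed of jar below 0.02 m/s); the robot touches nothing.
It fails at once if the jar is knocked over (angle between jar's own z axis and vertical above 0.7 rad).
It fails at once if one of the other things (tub, canisters, carton, bowl, spatula) is pushed more than 40 mm (distance of any of tub, canister_a, canister_b, carton, bowl, spatula from where it was at the start of the episode above 0.04 m).
It also fails if it takes over 64 s, if anything falls off the work surface, if the arm or the gripper's body presses on something with over 40 N, if the wrist force passes 120 N, or if a joint passes its speed limit or range.

## Working session

There is one attempt and no reset: what is moved stays moved. The work goes in short steps, Python scripts to look and compute and a tool call to move; the robot and the scene stay as the last step left them, time stands still between calls to the robot, and variables do not carry over. Pictures are saved under pics/ and viewed, at most 10 in all, crops included, and the job is handed in when it is done.

Besides the shell and the picture viewer there is one more tool, called after "Emit:" in YAML: its name, and indented under it one key for each argument. carry_out: Moves the arm, as the interface text tells. Its arguments: {"type":"object","properties":{"moves":{"type":"array"},"jaw":{"type":"number"}},"required":["moves"]}

```bash
mkdir -p pics
python3 - <<'E'
from plant import ctrl
import cv2,numpy as np,pickle
print(ctrl.read_state(), ctrl.tip_extent)
for n in("scene","top"):
    d=ctrl.get_image(n);pickle.dump(d,open(f"{n}.pkl","wb"))
    cv2.imwrite(f"pics/{n}0.png",d["color"][:,:,::-1]);print(n,d["mtx"],d["T"])
E
```

```text
{'time_s': 0.0, 'joint_pos': array([ 6.19130172e+01,  7.51302743e+00,  8.53290548e+01,  1.58267857e-03,
        8.72615781e+01, -4.89416482e+00]), 'dq': array([-0.00374337,  0.02813017,  0.0057977 ,  0.01461066,  0.10248064,
        0.01879202]), 'joint_torque': array([-4.30839987e-05, -5.59845471e+01, -4.91755807e+01,  7.69118406e-02,
        3.53105902e-02, -1.93820692e-04]), 'ee_pos': array([0.2360257 , 0.55104808, 0.23661126]), 'tcp_rot': array([[-9.19184103e-01,  3.93827140e-01, -8.76140300e-04],
       [ 3.93828073e-01,  9.19182758e-01, -1.58315864e-03],
       [ 1.81842217e-04, -1.80026290e-03, -9.99998363e-01]]), 'wrist_force': array([-0.30665274, -0.5131705 , -0.89681073]), 'ft_torque': array([-0.05134011,  0.03009214,  0.04245787]), 'grasp_force': 0.0, 'gripper_width': 0.09259238779832456} 0.019
scene [[563.27986245   0.         317.44397027]
 [  0.         563.27986245 236.42522798]
 [  0.           0.           1.        ]] [[-0.30250813  0.69679444 -0.65035862  1.28040363]
 [ 0.9529557   0.20744021 -0.22100678  0.27164882]
 [-0.01908576 -0.68661931 -0.72676658  1.01754109]
 [ 0.          0.          0.          1.        ]]
top [[553.42096916   0.         321.44411925]
 [  0.         553.42096916 230.29438052]
 [  0.           0.           1.        ]] [[ 0.02857052 -0.99826427  0.05149916  0.4380611 ]
 [-0.99948363 -0.02928734 -0.01321849  0.0098882 ]
 [ 0.01470382 -0.0510949  -0.99858555  1.4873157 ]
 [ 0.          0.          0.          1.        ]]
```

View pics/scene0.png

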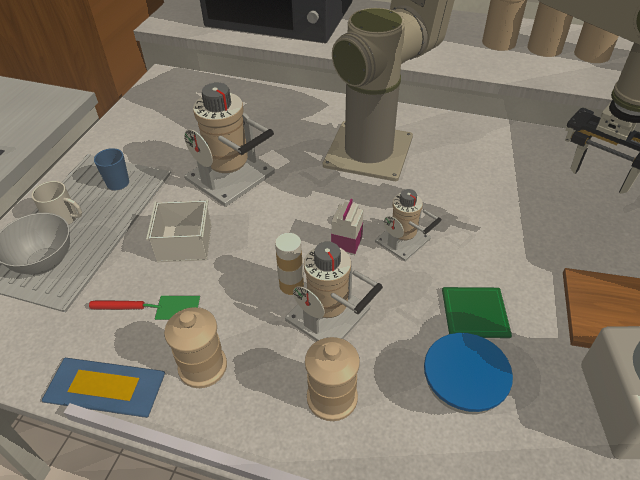

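View pics/top0.png

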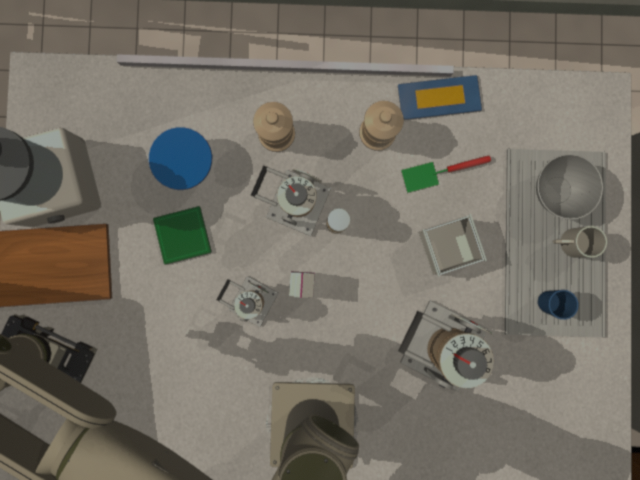

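Scene view: the candidate dispensers are large (222,140), small (407,215) and middle (327,285). In the top view they are at (460,350), (247,300) and (295,195). The middle one has the jar next to it, at scene (288,262) and top (339,219). The lookalikes for the other targets are the blue bowl lid (468,371) and the green spatula blade (177,307), against the green lid (476,311). I choose the middle-sized dispenser and will check it in a crop while measuring.

```bash
cat > h.py <<'E'
import cv2,numpy as np,pickle
from plant import ctrl
def ray(d,u,v):
    r=d["T"][:3,:3]@np.linalg.inv(d["mtx"])@[u,v,1]; return d["T"][:3,3],r
def onz(d,u,v,z):
    o,r=ray(d,u,v); return o+r*(z-o[2])/r[2]
def proj(d,p):
    T=np.linalg.inv(d["T"]); q=d["mtx"]@(T[:3,:3]@np.asarray(p)+T[:3,3]); return q[:2]/q[2]
def tri(d1,p1,d2,p2):
    A=np.zeros((3,3));b=np.zeros(3)
    for d,p in((d1,p1),(d2,p2)):
        o,r=ray(d,*p);r/=np.linalg.norm(r);M=np.eye(3)-np.outer(r,r);A+=M;b+=M@o
    return np.linalg.solve(A,b)
E
python3 - <<'E'
from h import *
t=pickle.load(open("top.pkl","rb"));s=pickle.load(open("scene.pkl","rb"))
a=cv2.resize(t["color"][150:250,240:360],None,fx=5,fy=5,interpolation=cv2.INTER_CUBIC)[:,:,::-1]
b=cv2.resize(s["color"][225:345,265:390],None,fx=4,fy=4,interpolation=cv2.INTER_CUBIC)[:,:,::-1]
cv2.imwrite("pics/c.png",np.vstack([cv2.resize(a,(600,500)) [:, :],])); 
im=np.zeros((480,800,3),np.uint8); a=cv2.resize(a,(400,333)); b=cv2.resize(b,(400,384)); im[:333,:400]=a; im[:384,400:]=b
cv2.imwrite("pics/crop1.png",im)
# green lid & others in top
hsv=cv2.cvtColor(t["color"],cv2.COLOR_RGB2HSV)
m=cv2.inRange(hsv,(50,100,30),(80,255,255))
cs,_=cv2.findContours(m,cv2.RETR_EXTERNAL,cv2.CHAIN_APPROX_NONE)
for c in sorted(cs,key=cv2.contourArea)[-2:]:
    r=cv2.minAreaRect(c);print("green",r,[onz(t,*p,.012).round(3) for p in cv2.boxPoints(r)],onz(t,*r[0],.012))
# black bar
g=cv2.inRange(t["color"],(0,0,0),(45,45,45))
R=np.zeros_like(g);R[150:240,245:275]=g[150:240,245:275]
cs,_=cv2.findContours(R,cv2.RETR_EXTERNAL,cv2.CHAIN_APPROX_NONE)
c=max(cs,key=cv2.contourArea);r=cv2.minAreaRect(c);print("bar",r,onz(t,*r[0],.14),[onz(t,*p,.147).round(3) for p in cv2.boxPoints(r)])
print("guess ring",onz(t,296,194,.21),"jar",onz(t,339,219,.15))
E
```

```text
green ((421.16400146484375, 176.48965454101562), (22.416648864746094, 34.848873138427734), 75.0685806274414) [array([ 0.682, -0.22 ,  0.012]), array([ 0.71 , -0.311,  0.012]), array([ 0.651, -0.327,  0.012]), array([ 0.624, -0.237,  0.012])] [ 0.66688451 -0.2736705   0.012     ]
green ((181.61767578125, 234.97061157226562), (46.80937194824219, 47.2944450378418), 75.96376037597656) [array([0.534, 0.439, 0.012]), array([0.568, 0.319, 0.012]), array([0.448, 0.284, 0.012]), array([0.414, 0.404, 0.012])] [0.49080052 0.36161901 0.012     ]
bar ((259.08624267578125, 180.9655303955078), (3.020048141479492, 29.543947219848633), 23.198591232299805) [0.623794   0.14792437 0.14      ] [array([0.591, 0.164, 0.147]), array([0.658, 0.138, 0.147]), array([0.655, 0.131, 0.147]), array([0.588, 0.157, 0.147])]
guess ring [0.58639388 0.05433477 0.21      ] jar [ 0.53567413 -0.04956464  0.15      ]
```

View pics/crop1.png

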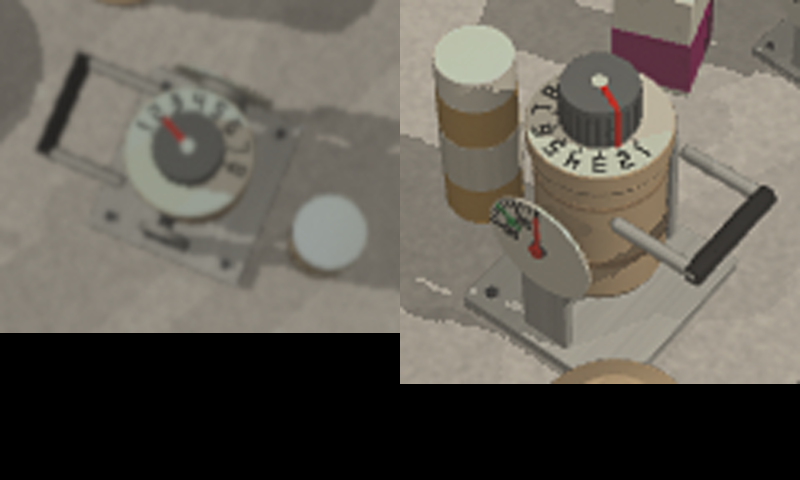

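The crop confirms it: this is the middle dispenser, with the jar on its tipping side at top-view pixel (339,219). The ring cap is at top (296,193.5) and scene (327.5,249.7), and the mark looks like it points to about 2. Next I refine these by triangulation.

Run:
```python
from h import *
t=pickle.load(open("top.pkl","rb"));s=pickle.load(open("scene.pkl","rb"))
c=tri(t,(296.1,193.5),s,(327.5,249.7));print("cap",c)
print("jar tri",tri(t,(339,219.6),s,(288.4,242.2)))
h=cv2.cvtColor(t["color"],cv2.COLOR_RGB2HSV)
R=np.zeros(h.shape[:2],np.uint8);R[205:236,322:356]=1
m=((h[:,:,2]>150)&(h[:,:,1]<45)&(R>0)).astype(np.uint8)
n,l,st,ce=cv2.connectedComponentsWithStats(m);i=1+st[1:,4].argmax();print(st[i],ce[i],onz(t,*ce[i],.15))
yx=np.array([-.362,-.932]);yy=np.array([.932,-.362])
def ang(p): 
    d=np.array(p)[:2]-c[:2]; return np.degrees(np.arctan2(d@yy,d@yx)),np.hypot(*d)
for nm,d,(u0,v0,u1,v1) in(("top",t,(280,180,312,208)),("scene",s,(305,235,352,282))):
    hh=cv2.cvtColor(d["color"],cv2.COLOR_RGB2HSV)[v0:v1,u0:u1]
    m=(((hh[:,:,0]<8)|(hh[:,:,0]>172))&(hh[:,:,1]>130))
    v,u=np.nonzero(m)
    print(nm,len(u)); 
    P=[ang(onz(d,a+u0,b+v0,.21)) for a,b in zip(u,v)]
    P=np.array([p for p in P if 8<p[1]*1000<24]);print(np.median(P[:,0]) if len(P) else 0)
for k,(x,y) in {"1":(645,148),"2":(626,157),"3":(600,163),"4":(573,158),"5":(553,146),"6":(541,126)}.items():
    print(k,ang(onz(s,(x-400)/3.2+265,y/3.2+225,.176)))
for k,(x,y) in {"1":(145,125),"4":(197,102),"8":(235,170)}.items():
    print(k,ang(onz(t,x/3.333+240,y/3.333+150,.176)))
```

```text
cap [0.58716603 0.05488768 0.21130455]
jar tri [ 0.53408061 -0.04851977  0.14568954]
[329 209  20  21 316] [338.30379747 219.03481013] [ 0.53553958 -0.04787945  0.15      ]
top 11
149.96788564441135
scene 42
153.1473095013368
1 (np.float64(176.74414485183212), np.float64(0.037183178387559704))
2 (np.float64(155.43350924406124), np.float64(0.03556621334710707))
3 (np.float64(129.10880571638936), np.float64(0.03623080147384948))
4 (np.float64(102.21230978120991), np.float64(0.03588574722208095))
5 (np.float64(77.35221857289005), np.float64(0.03606457783650107))
6 (np.float64(48.95324673238857), np.float64(0.03624173847542904))
1 (np.float64(171.21528242792223), np.float64(0.035589163369823915))
4 (np.float64(101.98208612870862), np.float64(0.03591705506320823))
8 (np.float64(1.218227234220355), np.float64(0.03656511319276218))
```

Emit:
carry_out:
  moves:
    - [0, 0, -0.6, 0, 0, 0]
    - [0, 0, -0.6, 0, 0, 0]
    - [-0.57, -0.48, 0, 0, 0, 0]
    - [-0.57, -0.48, 0, 0, 0, 0]
    - [-0.57, -0.48, 0, 0, 0, 0]
    - [-0.57, -0.48, 0, 0, 0, 0]
    - [-0.57, -0.48, 0, 0, 0, 0]
    - [-0.57, -0.48, 0, 0, 0, 0]
    - [-0.57, -0.48, 0, 0, 0, 0]
    - [-0.57, -0.48, 0, 0, 0, 0]
    - [-0.57, -0.48, 0, 0, 0, 0]
    - [-0.57, -0.48, 0, 0, 0, 0]
  jaw: 0

```text
time_s: 1.6
ee_pos: [0.4878, 0.0505, 0.3274]
tcp_rot: [[-0.919, 0.394, -0.0], [0.394, 0.919, 0.0], [0.0, 0.0, -1.0]]
wrist_force: [0.4, 0.3, -0.3]
gripper_width: 0.0934
grasp_force: 0.0
```

Emit:
carry_out:
  moves:
    - [0, 0, 0, 0, 0, 0.114]
    - [0, 0, 0, 0, 0, 0.114]
    - [0, 0, 0, 0, 0, 0.114]
    - [0, 0, 0, 0, 0, 0.114]
    - [0, 0, 0, 0, 0, 0.114]
    - [0, 0, 0, 0, 0, 0.114]
    - [0, 0, 0, 0, 0, 0.114]
    - [0, 0, 0, 0, 0, 0.114]
    - [0, 0, 0, 0, 0, 0.114]
    - [0, 0, 0, 0, 0, 0]

```text
time_s: 2.85
ee_pos: [0.4873, 0.0522, 0.3272]
tcp_rot: [[0.363, 0.932, -0.001], [0.932, -0.363, -0.0], [-0.0, -0.001, -1.0]]
wrist_force: [0.5, -1.2, 0.0]
gripper_width: 0.0934
grasp_force: 0.0
```

```bash
cat >> h.py <<'E'
from scipy.spatial.transform import Rotation as Ro
YX=np.array([-.362,-.932,0]);YX/=np.linalg.norm(YX);YY=np.array([-YX[1],YX[0],0]);Z=np.array([0,0,1.])
def rot(y,z): return np.column_stack([np.cross(y,z),y,z])
def go(p,R=None):
    s=ctrl.read_state();C=s["tcp_rot"]
    print("t",s["time_s"],"p",s["ee_pos"].round(4),"w",round(s["gripper_width"],4),"j",s["joint_pos"].round(0))
    print("shift units (now-frame)",(C.T@(np.array(p)-s["ee_pos"])/.075).round(3))
    if R is not None:
        print("rotvec units",(Ro.from_matrix(C.T@R).as_rotvec()/1.5).round(3),"shift units (goal frame)",(R.T@(np.array(p)-s["ee_pos"])/.075).round(3))
E
python3 - <<'E'
from h import *
go((.535,-.0482,.132),rot(YY,-Z))
go((.535,-.0482,.132),rot(-YY,-Z))
E
```

```text
t 2.85 p [0.4873 0.0522 0.3272] w 0.0934 j [  0. -11.  94.  -0.  97.  21.]
shift units (now-frame) [-1.015  1.082  2.602]
rotvec units [-0.     0.    -0.001] shift units (goal frame) [-1.018  1.078  2.603]
t 2.85 p [0.4873 0.0522 0.3272] w 0.0934 j [  0. -11.  94.  -0.  97.  21.]
shift units (now-frame) [-1.015  1.082  2.602]
rotvec units [0.000e+00 1.000e-03 2.093e+00] shift units (goal frame) [ 1.018 -1.078  2.603]
```

Emit:
carry_out:
  moves:
    - [-0.34, 0.36, 0, 0, 0, 0]
    - [-0.34, 0.36, 0, 0, 0, 0]
    - [-0.34, 0.36, 0, 0, 0, 0]
    - [0, 0, 0.45, 0, 0, 0]
    - [0, 0, 0.45, 0, 0, 0]
    - [0, 0, 0.45, 0, 0, 0]
    - [0, 0, 0, 0, 0, 0]

```text
time_s: 3.72
ee_pos: [0.5329, -0.0482, 0.223]
tcp_rot: [[0.361, 0.932, -0.006], [0.932, -0.361, 0.001], [-0.001, -0.006, -1.0]]
wrist_force: [-0.2, 0.7, 0.1]
gripper_width: 0.0927
grasp_force: 0.0
```

Run:
```python
from h import *
go((.535,-.0482,.132),rot(YY,-Z))
d=ctrl.get_image("wrist");cv2.imwrite("pics/w1.png",d["color"][:,:,::-1]);pickle.dump(d,open("w1.pkl","wb"))
print(proj(d,(.535,-.0482,.15)))
```

```text
t 3.725 p [ 0.5329 -0.0482  0.223 ] w 0.0927 j [-11.  -2.  96.   0.  86.  11.]
shift units (now-frame) [0.011 0.034 1.214]
rotvec units [-0.004  0.001  0.001] shift units (goal frame) [0.01  0.026 1.214]
[319.98617154 257.8847709 ]
```

View pics/w1.png

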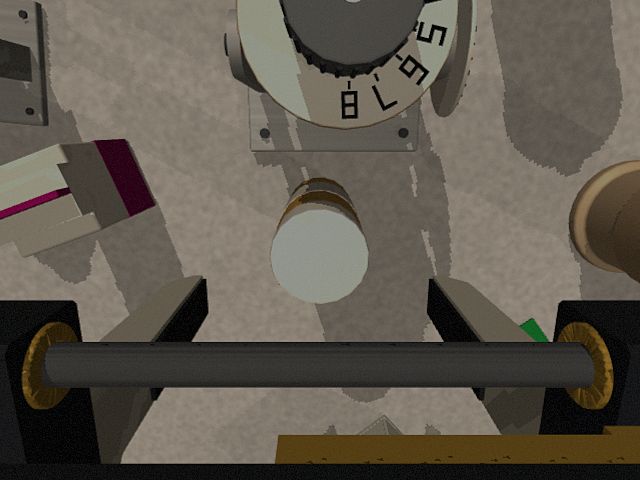

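The wrist view shows the jar lid centred at (320,254), against a prediction of (320,258), so it lies between the fingers. The carton (120,190) and the dispenser are clear. I descend and grip.

Emit:
carry_out:
  moves:
    - [0.005, 0.01, 0.3, 0, 0, 0]
    - [0.005, 0.01, 0.3, 0, 0, 0]
    - [0, 0, 0.3, 0, 0, 0]
    - [0, 0, 0.3, 0, 0, 0]
    - [0, 0, 0, 0, 0, 0]
    - [0, 0, 0, 0, 0, 0]

```text
time_s: 4.53
ee_pos: [0.5379, -0.0485, 0.1386]
tcp_rot: [[0.364, 0.932, 0.003], [0.932, -0.364, -0.0], [0.001, 0.003, -1.0]]
wrist_force: [-0.4, 0.5, 0.4]
gripper_width: 0.0929
grasp_force: 0.0
```

Emit:
carry_out:
  moves:
    - [0, 0, 0, 0, 0, 0]
    - [0, 0, 0, 0, 0, 0]
    - [0, 0, 0, 0, 0, 0]
    - [0, 0, 0, 0, 0, 0]
    - [0, 0, 0, 0, 0, 0]
    - [0, 0, 0, 0, 0, 0]
  jaw: 1

```text
time_s: 5.28
ee_pos: [0.5366, -0.0483, 0.1364]
tcp_rot: [[0.364, 0.931, -0.0], [0.931, -0.364, 0.0], [-0.0, -0.0, -1.0]]
wrist_force: [-1.5, 0.4, 2.0]
gripper_width: 0.0546
grasp_force: 29.9
```

Emit:
carry_out:
  moves:
    - [0, 0, -0.2, 0, 0, 0]
    - [0, 0, -0.3, 0, 0, 0]
    - [0, 0, -0.45, 0, 0, 0]
    - [0, 0, -0.45, 0, 0, 0]
    - [0, 0, -0.45, 0, 0, 0]
    - [0, 0, -0.45, 0, 0, 0]
    - [0, 0, -0.45, 0, 0, 0]
    - [0, 0, -0.3, 0, 0, 0]
    - [0, 0, 0, 0, 0, 0]

```text
time_s: 6.4
ee_pos: [0.5374, -0.0485, 0.3679]
tcp_rot: [[0.364, 0.931, 0.004], [0.931, -0.364, -0.001], [0.001, 0.004, -1.0]]
wrist_force: [-0.3, -0.3, -4.5]
gripper_width: 0.0551
grasp_force: 29.9
```

Run:
```python
from h import *
go((.491,.3616,.33))
```

```text
t 6.4 p [ 0.5374 -0.0485  0.3679] w 0.0551 j [-11.  -3.  83.  -0. 100.  11.]
shift units (now-frame) [ 4.866 -2.571  0.498]
```

Emit:
carry_out:
  moves:
    - [0.2, -0.11, 0, 0, 0, 0]
    - [0.4, -0.21, 0, 0, 0, 0]
    - [0.5, -0.26, 0, 0, 0, 0]
    - [0.5, -0.26, 0, 0, 0, 0]
    - [0.5, -0.26, 0, 0, 0, 0]
    - [0.5, -0.26, 0, 0, 0, 0]
    - [0.5, -0.26, 0, 0, 0, 0]
    - [0.5, -0.26, 0, 0, 0, 0]
    - [0.5, -0.26, 0, 0, 0, 0]
    - [0.4, -0.21, 0, 0, 0, 0]
    - [0.25, -0.14, 0, 0, 0, 0]
    - [0.12, -0.06, 0, 0, 0, 0]
    - [0, 0, 0, 0, 0, 0]

```text
time_s: 8.02
ee_pos: [0.4915, 0.3615, 0.3647]
tcp_rot: [[0.364, 0.931, -0.001], [0.931, -0.364, -0.001], [-0.001, -0.0, -1.0]]
wrist_force: [0.2, -0.0, -4.5]
gripper_width: 0.0546
grasp_force: 29.9
```

Run:
```python
from h import *
go((.491,.3616,.150),rot(YY,-Z))
```

```text
t 8.025 p [0.4915 0.3615 0.3647] w 0.0546 j [ 32.   8.  71.  -0. 100.  53.]
shift units (now-frame) [ 1.000e-03 -6.000e-03  2.862e+00]
rotvec units [-0.     0.001 -0.001] shift units (goal frame) [-1.000e-03 -7.000e-03  2.862e+00]
```

Emit:
carry_out:
  moves:
    - [0, 0, 0.3, 0, 0, 0]
    - [0, 0, 0.45, 0, 0, 0]
    - [0, 0, 0.45, 0, 0, 0]
    - [0, 0, 0.45, 0, 0, 0]
    - [0, 0, 0.45, 0, 0, 0]
    - [0, 0, 0.3, 0, 0, 0]
    - [0, 0, 0.2, 0, 0, 0]
    - [0, 0, 0.1, 0, 0, 0]
    - [0, 0, 0.05, 0, 0, 0]
    - [0, 0, 0.05, 0, 0, 0]
    - [0, 0, 0, 0, 0, 0]
    - [0, 0, 0, 0, 0, 0]

```text
time_s: 9.52
ee_pos: [0.4919, 0.3617, 0.1556]
tcp_rot: [[0.364, 0.931, 0.001], [0.931, -0.364, 0.0], [0.001, 0.0, -1.0]]
wrist_force: [-0.2, -0.2, -4.0]
gripper_width: 0.0547
grasp_force: 29.9
```

Emit:
carry_out:
  moves:
    - [0, 0, 0.03, 0, 0, 0]
    - [0, 0, 0.03, 0, 0, 0]
    - [0, 0, 0.03, 0, 0, 0]
    - [0, 0, 0, 0, 0, 0]
    - [0, 0, 0, 0, 0, 0]

```text
time_s: 10.15
ee_pos: [0.4917, 0.3615, 0.1484]
tcp_rot: [[0.364, 0.931, -0.0], [0.931, -0.364, -0.0], [-0.0, -0.0, -1.0]]
wrist_force: [-0.4, 0.4, -2.4]
gripper_width: 0.0551
grasp_force: 29.9
```

Emit:
carry_out:
  moves:
    - [0, 0, 0, 0, 0, 0]
    - [0, 0, 0, 0, 0, 0]
    - [0, 0, 0, 0, 0, 0]
    - [0, 0, 0, 0, 0, 0]
    - [0, 0, -0.2, 0, 0, 0]
    - [0, 0, -0.4, 0, 0, 0]
    - [0, 0, -0.5, 0, 0, 0]
    - [0, 0, -0.5, 0, 0, 0]
    - [0, 0, -0.4, 0, 0, 0]
    - [0, 0, 0, 0, 0, 0]
  jaw: 0

```text
time_s: 11.4
ee_pos: [0.493, 0.3624, 0.3032]
tcp_rot: [[0.364, 0.931, 0.006], [0.931, -0.364, 0.004], [0.006, 0.004, -1.0]]
wrist_force: [0.0, 0.1, -1.2]
gripper_width: 0.093
grasp_force: 0.0
```

Run:
```python
from h import *
go((.587,.0549,.203),rot(YY,-Z))
s=ctrl.get_image("scene");pickle.dump(s,open("scene1.pkl","wb"))
cv2.imwrite("pics/s1.png",s["color"][:,:,::-1])
```

```text
t 11.4 p [0.493  0.3624 0.3032] w 0.093 j [32.  8. 78. -0. 94. 53.]
shift units (now-frame) [-3.369  2.654  1.329]
rotvec units [ 0.003 -0.004 -0.002] shift units (goal frame) [-3.368  2.652  1.337]
```

View pics/s1.png

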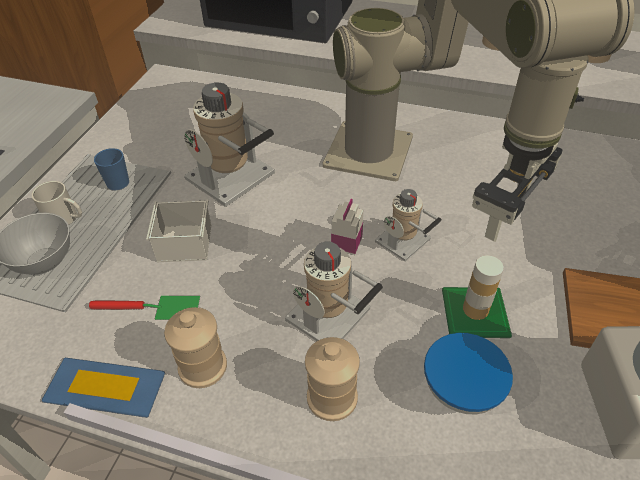

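The jar stands upright in the middle of the green lid, lid top at (488,267) and base near (478,312). Next I move to the ring.

Emit:
carry_out:
  moves:
    - [-0.3, 0.24, 0, 0, 0, 0]
    - [-0.45, 0.35, 0, 0, 0, 0]
    - [-0.45, 0.35, 0, 0, 0, 0]
    - [-0.45, 0.35, 0, 0, 0, 0]
    - [-0.45, 0.35, 0, 0, 0, 0]
    - [-0.45, 0.35, 0, 0, 0, 0]
    - [-0.45, 0.35, 0, 0, 0, 0]
    - [-0.36, 0.3, 0, 0, 0, 0]
    - [0, 0, 0, 0, 0, 0]
    - [0, 0, 0, 0, 0, 0]

```text
time_s: 12.7
ee_pos: [0.5836, 0.055, 0.2972]
tcp_rot: [[0.365, 0.931, -0.002], [0.931, -0.365, 0.0], [-0.0, -0.002, -1.0]]
wrist_force: [-0.1, 0.6, -0.1]
gripper_width: 0.0932
grasp_force: 0.0
```

Run:
```python
from h import *
go((.587,.0549,.203),rot(YY,-Z))
d=ctrl.get_image("wrist");cv2.imwrite("pics/w2.png",d["color"][:,:,::-1]);pickle.dump(d,open("w2.pkl","wb"))
print(proj(d,(.587,.0549,.21)))
```

```text
t 12.7 p [0.5836 0.055  0.2972] w 0.0932 j [ 0.  4. 82.  0. 93. 22.]
shift units (now-frame) [0.015 0.045 1.256]
rotvec units [-0.001  0.    -0.002] shift units (goal frame) [0.015 0.043 1.256]
[321.3872675  250.09478097]
```

View pics/w2.png

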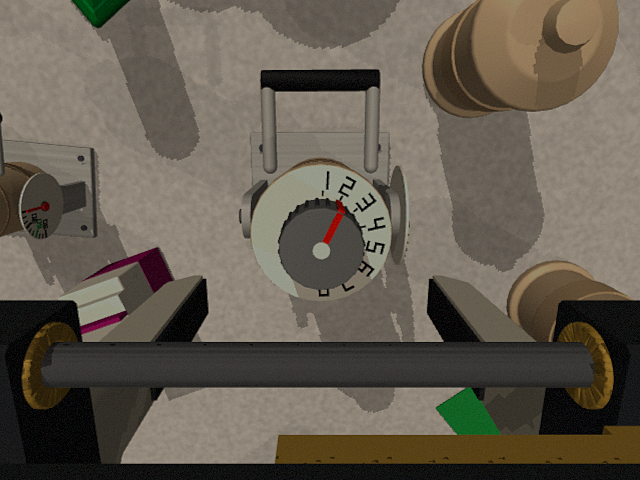

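The ring cap is at (321,250), matching the prediction, and the mark points at 2 (341,205). I descend, grip and turn it +100° (four clicks).

Emit:
carry_out:
  moves:
    - [0.015, 0.03, 0.3, 0, 0, 0]
    - [0, 0, 0.35, 0, 0, 0]
    - [0, 0, 0.3, 0, 0, 0]
    - [0, 0, 0.2, 0, 0, 0]
    - [0, 0, 0.08, 0, 0, 0]
    - [0, 0, 0, 0, 0, 0]
    - [0, 0, 0, 0, 0, 0]

```text
time_s: 13.62
ee_pos: [0.5873, 0.0549, 0.2073]
tcp_rot: [[0.364, 0.931, 0.002], [0.931, -0.364, 0.0], [0.001, 0.002, -1.0]]
wrist_force: [0.2, 0.1, -0.1]
gripper_width: 0.093
grasp_force: 0.0
```

Emit:
carry_out:
  moves:
    - [0, 0, 0, 0, 0, 0]
    - [0, 0, 0, 0, 0, 0]
    - [0, 0, 0, 0, 0, 0]
    - [0, 0, 0, 0, 0, 0]
    - [0, 0, 0, 0, 0, 0]
    - [0, 0, 0, 0, 0, 0]
    - [0, 0, 0, 0, 0, 0]
  jaw: 1

```text
time_s: 14.5
ee_pos: [0.5861, 0.0551, 0.2061]
tcp_rot: [[0.364, 0.931, -0.001], [0.931, -0.364, 0.0], [-0.0, -0.001, -1.0]]
wrist_force: [-5.3, 1.0, 3.9]
gripper_width: 0.0493
grasp_force: 30.0
```

Run:
```python
from h import *
go((.587,.0549,.203),rot(YY,-Z));print(ctrl.read_state()["wrist_force"])
```

```text
t 14.5 p [0.5861 0.0551 0.2061] w 0.0493 j [ 0.  7. 89.  0. 84. 22.]
shift units (now-frame) [0.002 0.012 0.042]
rotvec units [-0.001  0.    -0.002] shift units (goal frame) [0.002 0.012 0.042]
[-5.32918582  1.01956598  3.93100088]
```

Emit:
carry_out:
  moves:
    - [0, 0, 0, 0, 0, 0.083]
    - [0, 0, 0, 0, 0, 0.083]
    - [0, 0, 0, 0, 0, 0.083]
    - [0, 0, 0, 0, 0, 0.083]
    - [0, 0, 0, 0, 0, 0.083]
    - [0, 0, 0, 0, 0, 0.083]
    - [0, 0, 0, 0, 0, 0.083]
    - [0, 0, 0, 0, 0, 0.083]
    - [0, 0, 0, 0, 0, 0.083]
    - [0, 0, 0, 0, 0, 0.083]
    - [0, 0, 0, 0, 0, 0.083]
    - [0, 0, 0, 0, 0, 0.083]
    - [0, 0, 0, 0, 0, 0.083]
    - [0, 0, 0, 0, 0, 0.083]
    - [0, 0, 0, 0, 0, 0]
    - [0, 0, 0, 0, 0, 0]

```text
time_s: 16.5
ee_pos: [0.5863, 0.0543, 0.2061]
tcp_rot: [[0.856, -0.517, -0.001], [-0.517, -0.856, -0.001], [-0.0, 0.001, -1.0]]
wrist_force: [-4.6, -1.8, 3.1]
gripper_width: 0.0494
grasp_force: 30.0
```

Run:
```python
from h import *
R=rot(YY,-Z)
go((.587,.0549,.203),R@Ro.from_rotvec([0,0,np.radians(100)]).as_matrix());print(ctrl.read_state()["wrist_force"])
```

```text
t 16.5 p [0.5863 0.0543 0.2061] w 0.0494 j [  0.   7.  89.  -0.  84. 121.]
shift units (now-frame) [ 0.004 -0.012  0.041]
rotvec units [0.001 0.    0.001] shift units (goal frame) [ 0.004 -0.012  0.041]
[-4.56299395 -1.75689155  3.05205275]
```

Emit:
carry_out:
  moves:
    - [0, 0, 0, 0, 0, 0]
    - [0, 0, 0, 0, 0, 0]
    - [0, 0, 0, 0, 0, 0]
    - [0, 0, 0, 0, 0, 0]
    - [0, 0, -0.2, 0, 0, 0]
    - [0, 0, -0.3, 0, 0, 0]
    - [0, 0, -0.4, 0, 0, 0]
    - [0, 0, -0.4, 0, 0, 0]
    - [0, 0, 0, 0, 0, -0.117]
    - [0, 0, 0, 0, 0, 0]
  jaw: 0

```text
time_s: 17.75
ee_pos: [0.5871, 0.0549, 0.3051]
tcp_rot: [[0.932, -0.362, 0.002], [-0.362, -0.932, 0.0], [0.002, -0.001, -1.0]]
wrist_force: [-0.8, -0.9, -0.3]
gripper_width: 0.0934
grasp_force: 0.0
```

Run:
```python
from h import *
d=ctrl.get_image("wrist");pickle.dump(d,open("w3.pkl","wb"))
cv2.imwrite("pics/w3.png",d["color"][:,:,::-1])
C=np.array([.587,.0549,0])
a=np.radians(40)
# tool z: down leaning toward +YX ; tool y along +YX side
z=-np.cos(a)*Z+np.sin(a)*YX; y=np.cos(a)*YX+np.sin(a)*Z
bar=C+YX*-.1+Z*.14
R=rot(y,z);print("pre",(bar-.10*z).round(4),"bar",bar.round(4))
go(bar-.10*z,R)
```

```text
pre [0.6465 0.208  0.2166] bar [0.6232 0.1481 0.14  ]
t 17.8 p [0.5868 0.0549 0.3044] w 0.093 j [  0.   5.  81.   0.  94. 112.]
shift units (now-frame) [-0.005 -2.191  1.171]
rotvec units [-0.466  0.    -0.002] shift units (goal frame) [ 2.000e-03 -2.431e+00 -5.120e-01]
```

View pics/w3.png

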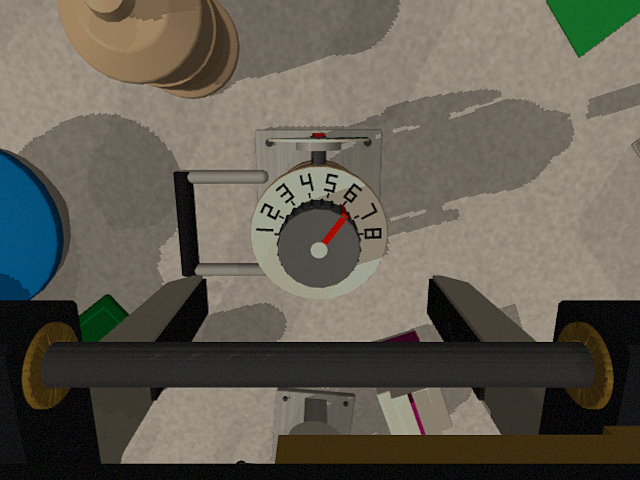

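The ring mark is at 6 (345,208), the canister is level and the bar is at (186,223). Next I check the bar and bystander clearance, then move to the bar.

Run:
```python
from h import *
d=pickle.load(open("w3.pkl","rb"));t=pickle.load(open("top.pkl","rb"))
print("bar",onz(d,181,175,.147),onz(d,193,273,.147),onz(d,187,224,.147))
print("can_a",onz(t,272,118,.17),"bowl",onz(t,181,158,.082))
```

```text
bar [0.65764312 0.1339336  0.147     ] [0.58696288 0.15785665 0.147     ] [0.62333517 0.14554577 0.147     ]
can_a [0.77287613 0.11907847 0.17      ] bowl [0.68457899 0.35464    0.082     ]
```

Emit:
carry_out:
  moves:
    - [0, -0.3, 0, 0, 0, 0]
    - [0, -0.45, 0, 0, 0, 0]
    - [0, -0.45, 0, 0, 0, 0]
    - [0, -0.45, 0, 0, 0, 0]
    - [0, -0.35, 0, 0, 0, 0]
    - [0, -0.2, 0, 0, 0, 0]
    - [0, 0, 0, -0.078, 0, 0]
    - [0, 0, 0, -0.078, 0, 0]
    - [0, 0, 0, -0.078, 0, 0]
    - [0, 0, 0, -0.078, 0, 0]
    - [0, 0, 0, -0.078, 0, 0]
    - [0, 0, 0, -0.076, 0, 0]
    - [0, 0, 0, 0, 0, 0]
    - [0, 0, 0, 0, 0, 0]
  jaw: 0.5

```text
time_s: 19.55
ee_pos: [0.6467, 0.2088, 0.3037]
tcp_rot: [[0.932, -0.278, -0.231], [-0.362, -0.715, -0.598], [0.001, 0.641, -0.767]]
wrist_force: [0.6, 0.0, -0.1]
gripper_width: 0.0464
grasp_force: 0.0
```

```bash
cat >> h.py <<'E'
C=np.array([.587,.0549,0])
def pose(al,th=0):
    a=np.radians(al);q=np.radians(th)
    z=-np.cos(a)*Z+np.sin(a)*YX; y=np.cos(a)*YX+np.sin(a)*Z
    x_=-.1*np.cos(q)+.03*np.sin(q);z_=.1*np.sin(q)+.03*np.cos(q)
    return C+YX*x_+Z*(.11+z_),rot(y,z)
E
python3 - <<'E'
from h import *
b,R=pose(40);go(b-.1*R[:,2],R);go(b,R)
E
```

```text
t 19.55 p [0.6467 0.2088 0.3037] w 0.0464 j [ 27.  51.  30. -32. 126. 125.]
shift units (now-frame) [ 0.    -0.738  0.898]
rotvec units [-0.001 -0.001 -0.   ] shift units (goal frame) [ 0.001 -0.739  0.896]
t 19.55 p [0.6467 0.2088 0.3037] w 0.0464 j [ 27.  51.  30. -32. 126. 125.]
shift units (now-frame) [-1.000e-03 -7.350e-01  2.231e+00]
rotvec units [-0.001 -0.001 -0.   ] shift units (goal frame) [ 1.00e-03 -7.39e-01  2.23e+00]
```

Emit:
carry_out:
  moves:
    - [0, -0.25, 0.3, 0, 0, 0]
    - [0, -0.25, 0.3, 0, 0, 0]
    - [0, -0.24, 0.3, 0, 0, 0]
    - [0, 0, 0.3, 0, 0, 0]
    - [0, 0, 0.3, 0, 0, 0]
    - [0, 0, 0.3, 0, 0, 0]
    - [0, 0, 0.25, 0, 0, 0]
    - [0, 0, 0.17, 0, 0, 0]
    - [0, 0, 0, 0, 0, 0]
    - [0, 0, 0, 0, 0, 0]

```text
time_s: 20.8
ee_pos: [0.6236, 0.1488, 0.1418]
tcp_rot: [[0.932, -0.278, -0.231], [-0.362, -0.714, -0.599], [0.002, 0.642, -0.767]]
wrist_force: [-0.3, -0.3, 1.2]
gripper_width: 0.0464
grasp_force: 0.0
```

Run:
```python
from h import *
b,R=pose(40);go(b,R);print(ctrl.read_state()["wrist_force"])
s=ctrl.get_image("scene");cv2.imwrite("pics/s2.png",cv2.resize(s["color"][200:350,260:500],None,fx=3,fy=3)[:,:,::-1])
```

```text
t 20.8 p [0.6236 0.1488 0.1418] w 0.0464 j [ 24.  45.  56. -29. 108. 133.]
shift units (now-frame) [-0.001 -0.008  0.025]
rotvec units [-0.001 -0.001 -0.   ] shift units (goal frame) [-0.001 -0.008  0.025]
[-0.28599792 -0.27091942  1.23935179]
```

View pics/s2.png

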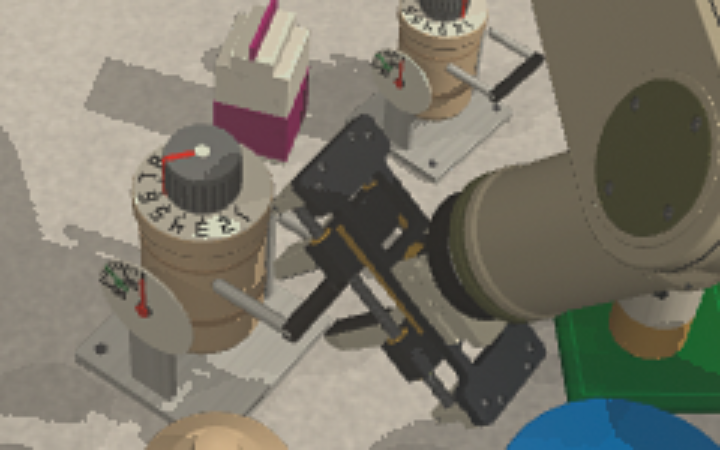

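The fingers straddle the black bar (crop ~(320,300)), clear of the canister, ring still at 6. I close the jaw.

Emit:
carry_out:
  moves:
    - [0, 0, 0, 0, 0, 0]
    - [0, 0, 0, 0, 0, 0]
    - [0, 0, 0, 0, 0, 0]
    - [0, 0, 0, 0, 0, 0]
    - [0, 0, 0, 0, 0, 0]
  jaw: 1

```text
time_s: 21.48
ee_pos: [0.6228, 0.1481, 0.1408]
tcp_rot: [[0.932, -0.277, -0.233], [-0.362, -0.713, -0.6], [-0.0, 0.644, -0.765]]
wrist_force: [-1.9, -1.8, 1.8]
gripper_width: 0.013
grasp_force: 30.0
```

Run:
```python
from h import *
st=ctrl.read_state();b,R=pose(40);go(b,R);print(st["wrist_force"])
# per-row increment for 4 deg about pivot: constant in tool frame
for dth in(4,):
    p0,R0=pose(40);p1,R1=pose(40-dth,dth)
    print("row shift",(R0.T@(p1-p0)/.075).round(4),"rot",(Ro.from_matrix(R0.T@R1).as_rotvec()/1.5).round(4))
    p0,R0=pose(-20,60);p1,R1=pose(-20+dth,60-dth)
    print("back",(R0.T@(p1-p0)/.075).round(4),(Ro.from_matrix(R0.T@R1).as_rotvec()/1.5).round(4))
```

```text
t 21.475 p [0.6228 0.1481 0.1408] w 0.013 j [ 24.  45.  56. -29. 108. 133.]
shift units (now-frame) [ 0.005 -0.008  0.007]
rotvec units [ 0.001 -0.     0.   ] shift units (goal frame) [ 0.005 -0.008  0.007]
[-1.87576734 -1.78270369  1.79098705]
row shift [-0.      0.083  -0.0505] rot [0.0465 0.     0.    ]
back [ 0.     -0.0793  0.0561] [-0.0465 -0.      0.    ]
```

Emit:
carry_out:
  moves:
    - [0, 0.083, -0.0505, 0.0465, 0, 0]
    - [0, 0.083, -0.0505, 0.0465, 0, 0]
    - [0, 0.083, -0.0505, 0.0465, 0, 0]
    - [0, 0.083, -0.0505, 0.0465, 0, 0]
    - [0, 0.083, -0.0505, 0.0465, 0, 0]
    - [0, 0, 0, 0, 0, 0]

```text
time_s: 22.22
ee_pos: [0.6165, 0.1324, 0.1732]
tcp_rot: [[0.932, -0.341, -0.125], [-0.363, -0.876, -0.319], [-0.001, 0.342, -0.94]]
wrist_force: [-3.8, -2.2, 1.4]
gripper_width: 0.0134
grasp_force: 30.0
```

Run:
```python
from h import *
st=ctrl.read_state();b,R=pose(20,20);go(b,R);print(st["wrist_force"])
b,R=pose(-20,60);go(b,R)
```

```text
t 22.225 p [0.6165 0.1324 0.1732] w 0.0134 j [ 16.  26.  72. -16.  94. 128.]
shift units (now-frame) [ 0.008 -0.013  0.007]
rotvec units [ 0.     0.001 -0.   ] shift units (goal frame) [ 0.008 -0.013  0.007]
[-3.77754503 -2.24367685  1.42218843]
t 22.225 p [0.6165 0.1324 0.1732] w 0.0134 j [ 16.  26.  72. -16.  94. 128.]
shift units (now-frame) [ 0.008  0.913 -0.212]
rotvec units [ 0.466  0.001 -0.   ] shift units (goal frame) [ 0.008  0.563 -0.75 ]
```

On track, so I go on to 60° and hold for about 1 s.

Emit:
carry_out:
  moves:
    - [0, 0.083, -0.0505, 0.0465, 0, 0]
    - [0, 0.083, -0.0505, 0.0465, 0, 0]
    - [0, 0.083, -0.0505, 0.0465, 0, 0]
    - [0, 0.083, -0.0505, 0.0465, 0, 0]
    - [0, 0.083, -0.0505, 0.0465, 0, 0]
    - [0, 0.083, -0.0505, 0.0465, 0, 0]
    - [0, 0.083, -0.0505, 0.0465, 0, 0]
    - [0, 0.083, -0.0505, 0.0465, 0, 0]
    - [0, 0.083, -0.0505, 0.0465, 0, 0]
    - [0, 0.083, -0.0505, 0.0465, 0, 0]
    - [0, 0, 0, 0, 0, 0]
    - [0, 0, 0, 0, 0, 0]

```text
time_s: 23.72
ee_pos: [0.595, 0.0775, 0.2118]
tcp_rot: [[0.933, -0.34, 0.121], [-0.361, -0.878, 0.315], [-0.001, -0.337, -0.941]]
wrist_force: [-5.9, -2.5, 0.9]
gripper_width: 0.0132
grasp_force: 30.0
```

Run:
```python
from h import *
b,R=pose(-20,60);go(b,R);st=ctrl.read_state();print(st["wrist_force"])
v=st["ee_pos"]-C-[0,0,.11];print("tip est",np.degrees(np.arctan2(v[2],-v@YX)-np.arctan2(.03,.1)),np.linalg.norm(v))
s=ctrl.get_image("scene");cv2.imwrite("pics/s3.png",cv2.resize(s["color"][200:350,260:500],None,fx=3,fy=3)[:,:,::-1])
```

```text
t 23.725 p [0.595  0.0775 0.2118] w 0.0132 j [-9.  2. 96. 20. 78. 99.]
shift units (now-frame) [0.009 0.    0.003]
rotvec units [0.003 0.001 0.   ] shift units (goal frame) [0.009 0.    0.003]
[-5.94677296 -2.52783513  0.91406126]
tip est 60.04931303214523 0.10460013317878111
```

View pics/s3.png

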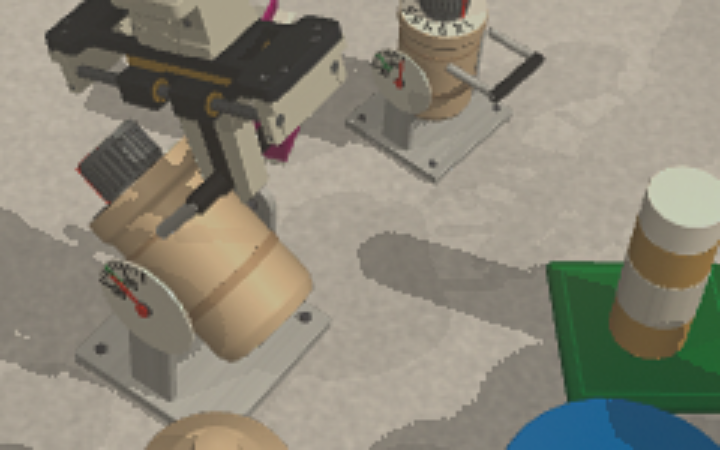

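The canister is at 60°: the pointer in the crop at (125,285) is on the green mark, and the jar stands on the lid at (660,260). I hold, then bring it back, with a slight push at the end to seat it on the stop.

Emit:
carry_out:
  moves:
    - [0, 0, 0, 0, 0, 0]
    - [0, 0, 0, 0, 0, 0]
    - [0, 0, 0, 0, 0, 0]
    - [0, 0, 0, 0, 0, 0]
    - [0, 0, 0, 0, 0, 0]
    - [0, 0, 0, 0, 0, 0]
    - [0, 0, 0, 0, 0, 0]
    - [0, 0, 0, 0, 0, 0]

```text
time_s: 24.78
ee_pos: [0.5952, 0.0778, 0.2118]
tcp_rot: [[0.933, -0.339, 0.12], [-0.36, -0.878, 0.315], [-0.001, -0.337, -0.942]]
wrist_force: [-5.4, -1.2, 1.0]
gripper_width: 0.0134
grasp_force: 30.0
```

Emit:
carry_out:
  moves:
    - [0, -0.0793, 0.0561, -0.0465, 0, 0]
    - [0, -0.0793, 0.0561, -0.0465, 0, 0]
    - [0, -0.0793, 0.0561, -0.0465, 0, 0]
    - [0, -0.0793, 0.0561, -0.0465, 0, 0]
    - [0, -0.0793, 0.0561, -0.0465, 0, 0]
    - [0, -0.0793, 0.0561, -0.0465, 0, 0]
    - [0, -0.0793, 0.0561, -0.0465, 0, 0]
    - [0, -0.0793, 0.0561, -0.0465, 0, 0]
    - [0, -0.0793, 0.0561, -0.0465, 0, 0]
    - [0, -0.0793, 0.0561, -0.0465, 0, 0]
    - [0, -0.0793, 0.0561, -0.0465, 0, 0]
    - [0, -0.0793, 0.0561, -0.0465, 0, 0]
    - [0, -0.0793, 0.0561, -0.0465, 0, 0]
    - [0, -0.0793, 0.0561, -0.0465, 0, 0]
    - [0, -0.0793, 0.0561, -0.0465, 0, 0]
    - [0, 0, 0, 0, 0, 0]
    - [0, 0, 0, 0, 0, 0]

```text
time_s: 26.9
ee_pos: [0.622, 0.1477, 0.1398]
tcp_rot: [[0.932, -0.276, -0.235], [-0.362, -0.709, -0.605], [0.0, 0.649, -0.761]]
wrist_force: [-7.8, -9.7, 0.2]
gripper_width: 0.0132
grasp_force: 30.0
```

Run:
```python
from h import *
b,R=pose(40);go(b,R);st=ctrl.read_state();print(st["wrist_force"])
v=st["ee_pos"]-C-[0,0,.11];print("tip est",np.degrees(np.arctan2(v[2],-v@YX)-np.arctan2(.03,.1)))
print((R.T@Z*-.002/.075).round(3))
```

```text
t 26.9 p [0.622  0.1477 0.1398] w 0.0132 j [ 24.  45.  56. -29. 108. 133.]
shift units (now-frame) [ 0.013 -0.007 -0.009]
rotvec units [ 0.005  0.    -0.   ] shift units (goal frame) [ 0.013 -0.007 -0.009]
[-7.79190737 -9.69418066  0.18691857]
tip est 0.0403357314645594
[ 0.    -0.017  0.02 ]
```

Emit:
carry_out:
  moves:
    - [0, -0.01, 0.01, 0, 0, 0]
    - [0, 0, 0, 0, 0, 0]

```text
time_s: 27.15
ee_pos: [0.622, 0.1477, 0.1398]
tcp_rot: [[0.932, -0.276, -0.235], [-0.363, -0.709, -0.605], [0.001, 0.648, -0.761]]
wrist_force: [-10.1, -9.7, 3.7]
gripper_width: 0.0136
grasp_force: 30.0
```

Emit:
carry_out:
  moves:
    - [0, 0, 0, 0, 0, 0]
    - [0, 0, 0, 0, 0, 0]
    - [0, 0, 0, 0, 0, 0]
    - [0, 0, 0, 0, 0, 0]
    - [0, 0, -0.15, 0, 0, 0]
    - [0, 0, -0.25, 0, 0, 0]
    - [0, 0, -0.35, 0, 0, 0]
    - [0, 0, -0.35, 0, 0, 0]
    - [0, 0, -0.35, 0, 0, 0]
    - [0, 0, -0.25, 0, 0, 0]
    - [0, 0, 0, 0, 0, 0]
    - [0, 0, 0, 0, 0, 0]
    - [0, 0, 0, 0, 0, 0]
  jaw: 0.5

```text
time_s: 28.78
ee_pos: [0.6523, 0.2244, 0.2362]
tcp_rot: [[0.932, -0.276, -0.234], [-0.362, -0.713, -0.6], [-0.001, 0.644, -0.765]]
wrist_force: [0.1, 0.8, -0.4]
gripper_width: 0.0466
grasp_force: 0.0
```

Run:
```python
from h import *
st=ctrl.read_state();print(st["ee_pos"],st["wrist_force"])
s=ctrl.get_image("scene");cv2.imwrite("pics/s4.png",cv2.resize(s["color"][200:400,260:520],None,fx=2.8,fy=2.8)[:,:,::-1])
```

```text
[0.6523478  0.22444438 0.23616472] [ 0.1221012   0.8007808  -0.37000437]
```

View pics/s4.png

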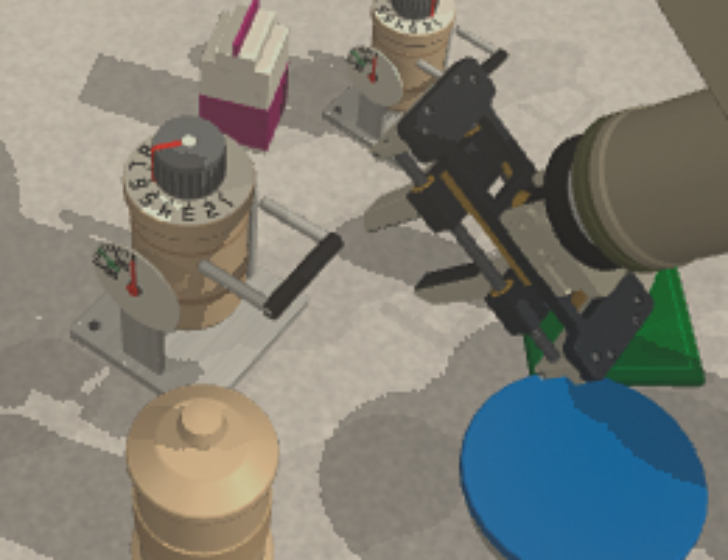

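The canister is level, with the pointer at 0 (133,275), and the gripper is clear. I check the ring angle numerically (6 ≈ 52°) and hand in if it is right.

Run:
```python
from h import *
d=ctrl.get_image("scene");u0,v0,u1,v1=305,235,352,282
hh=cv2.cvtColor(d["color"],cv2.COLOR_RGB2HSV)[v0:v1,u0:u1]
v,u=np.nonzero(((hh[:,:,0]<8)|(hh[:,:,0]>172))&(hh[:,:,1]>130))
q=[onz(d,a+u0,b+v0,.21)-[.5872,.0549,0] for a,b in zip(u,v)]
P=[np.degrees(np.arctan2(p@YY,p@YX)) for p in q if .008<np.hypot(p[0],p[1])<.022]
a=np.median(P);print(a,len(P))
if abs(a-52)<9: print(ctrl.sign_off())
```

```text
50.33743054748743 14
the job is handed in; nothing more can be done
None
```

The job is handed in: the jar was upright on the green lid when last seen (the gripper hid it in the final picture), the dose ring measured at 6, and the canister was tipped to 60°, held about 1 s and brought back level.

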